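# Change over the ratchet supports on a cabinet assembly bench

## Robot

A 6-joint arm with a two-finger parallel gripper is mounted at the origin on the work surface. World frame = base frame: x ahead of the robot, y to its left, z up, the work surface at z = 0. Lengths are in m, angles in rad, forces in N, time in s.
With the tool pointing down it reaches from about 0.35 to 0.725 m from the base axis. Payload 6 kg.
Tool frame: the origin (TCP) lies at the very end of the fingers, on their centre line; the grasp point (between the pads) lies arm.grasp_offset behind it (arm.grasp_offset is the distance from the TCP to the grasp point, in m); z points along the fingers, y is the line along which they close (so a half turn about z gives the same grasp; the last joint's range is limited). The gripper opens to 85 mm and grips with 20 to 120 N. Pads are 22 mm wide; open, the fingers measure 114 mm over their backs; the gripper's body (76 mm by 85 mm) begins 54 mm behind the grasp point. The pads swing forward as they close: fully open they stand 13 mm farther back than shut.
Start: joints at [-0.971, 0.04, 0.085, 0, -1.615, -0.334], TCP at [0.158, -0.579, 0.231] pointing down, gripper open.
Joint ranges: [-2.56, 2.56], [-1.29, 2.01], [-1.08, 1.49], [-3.29, 1.98], [-2.81, -0.18], [-2.99, 2.99]. Speed limits (rad/s): [2.57, 2.57, 3.01, 3.14, 3.14, 3.14].

## Interface

Orientations are given as [roll, pitch, yaw] about the fixed x, y, z axes, in that order (R = Rz(yaw) Ry(pitch) Rx(roll)).
In Python, from rig import arm gives the robot as it stands.
- The arm moves only by the shell command python3 -m pendant 'ROWS'. ROWS is JSON, a list that holds one entry, the list of rows, each a list of 7 numbers: the finger opening in mm, from 0 to 85.4, then the shift along the tool's x, y, z in mm, then the turn, a rotation vector about the tool's x, y, z in rad. A call has 1 to 10 rows; each row shifts and turns the commanded pose from where the row before left it, along the tool's axes as they then stand; what a row does not reach is not made up. A row lasts 1/10 s, in which the tool goes at most 50 mm and 8.59 degrees, less where a joint would pass 70% of its speed; a pose out of reach is approached as far as the arm can. A call is refused whole if a number of a shift passes 50 or a number of a turn 0.15, either way. A call with a gripper value outside its range is refused whole. The fingers move at their own pace and stop on an object; the grip force is fixed at half the most. Time passes only in rows, so rows that do not move let the fingers close. It gives the time, the measured TCP pose, the force, the opening and the grip force at its end, in the units of the state.
- arm.get_state(): the state, without advancing time (a new reading comes with each control period).
- arm.snapshot(name): name is "scene" or "side" or "wrist"; returns a dict with "color" (384x512x3 uint8, red, green, blue), "intrinsics" (3x3 intrinsics, pixels), "dist" ([k1, k2, p1, p2, k3] as OpenCV has them; the pictures are not rectified), "rvec" (rotation vector, rad) and "tvec" (3), from world to camera coordinates, as OpenCV has them. Camera axes: x right, y down, z forward; pixel columns grow to the right and rows downward; lengths in m; the calibration is good to about 2 mm. A picture is of the moment at which its call begins. There is no depth.
- arm.hand_in(): hands the job in; it is judged then, once.
The state is a dict: "time": time; "joint_pos": joint angles; "qvel": joint speeds; "effort": joint torques, N m; "tcp_pos": TCP position; "eef_rot": TCP orientation; "contact_force": force on the tool from outside, world axes, zero at the start; "wrist_torque": the same for the moment, N m; "grip_width": opening from 0.0 (shut) to 1.0 (fully open); "gripper_force": force on a finger pad.
Only numpy, scipy, OpenCV 4.12 (cv2) and the standard library are available. Lean on these libraries where they do the work, as an engineer would, in place of code of your own. Each camera call takes 0.05 s, during which the arm holds its last target. There are 200 camera calls.

## Task

The next cabinet rests on the orange support only: first raise the orange-headed support, click by click, to its top notch and let go so that its pawl holds it there. Only then press the blue support's pawl release down and keep it down until the blue head has sunk all the way.

Things in the scene. Friction and masses are not known exactly. Their poses are not given: they have to be found in the camera images.
- orange_head (a point): Top centre of the orange head, a T bar 30 (x) x 110 (y) x 32 mm tall, on a toothed rail in a fixed 110 mm tall column. z up, x across the bar. Top 160 mm above the bench when down; notches every 10 mm, the top one at 220, stop at 230. Starts in one of the lower notches (160 to 190). Lifted (5 to 20 N) it clicks past the pawl; let go, it sinks to the notch below and holds. 0.4 kg.
- blue_head (a point): Top centre of the blue head: a second support of the same build, sizes, heights and axes as orange_head. Starts in one of its upper notches (190 to 220 mm above the bench); fully down is 160 mm. Sinks by its own weight, about 0.1 m/s, while its pawl is held out; otherwise the pawl holds it. Each column (46 x 39 mm) stands on a 210 x 130 x 14 mm base plate.
- blue_tail (a point): Top centre of the blue support's pawl release: a blue round thumb pad, 36 mm across, on a steel lever, 115 mm from its rail's axis on the head's +x side; x points away from the rail. Top 75 mm above the bench at rest, open above. Sprung, 2 to 6 N: the pawl is out of the teeth from about 15 mm down, stop at 29 mm. Let up too early, the pawl catches the next notch.
Not all that is in view belongs to the job. Leave any turquoise look-alike of the part that bears orange_head alone.

How it is judged:
By the outcome, as a careful person would: the job done as asked, in the order asked, and still so for the second after the job is handed in, with the robot touching nothing.
It also fails if it takes over 42 s, if anything falls off the work surface, if the arm or the gripper's body presses on something with over 40 N, if the wrist force passes 120 N, or if a joint passes its speed limit or range.

## Working session

There is one attempt and no reset: what is moved stays moved. The work goes in short steps, Python scripts to look and compute and a shell command to move; the robot and the scene stay as the last step left them, time stands still between calls to the robot, and variables do not carry over. Pictures are saved under pics/ and viewed, at most 10 in all, crops included, and the job is handed in when it is done.

```bash
ls; mkdir -p pics; python3 - <<'E'
from rig import arm
import cv2,pickle
d={}
for n in("scene","side"):
    s=arm.snapshot(n);d[n]=s;cv2.imwrite(f"pics/{n}0.png",s["color"][:,:,::-1])
pickle.dump(d,open("d0.pkl","wb"))
print(arm.get_state(),arm.grasp_offset)
E
```

```text
pics
{'time': 0.1, 'joint_pos': array([-9.71310949e-01,  4.07680077e-02,  8.39230745e-02, -3.91333371e-04,
       -1.61549808e+00, -3.33718236e-01]), 'qvel': array([-4.34291381e-04, -1.72427704e-04,  3.47181118e-03,  1.10762725e-03,
       -2.64960212e-04,  2.64373871e-05]), 'effort': array([-4.33095993e-03, -3.69343615e+01,  3.48285091e+01,  6.95165589e+00,
       -4.43276338e-03, -1.35898341e-05]), 'tcp_pos': array([ 0.15759158, -0.57863507,  0.23037966]), 'eef_rot': array([ 3.14000324e+00, -1.37228031e-04, -2.87580822e+00]), 'contact_force': array([ 4.42500150e-01,  3.71410826e-04, -3.40338135e-02]), 'wrist_torque': array([0.03836609, 0.06330615, 0.02288581]), 'gripper_force': 0.0, 'grip_width': 1.0022079309249758} 0.0187
```

View pics/scene0.png

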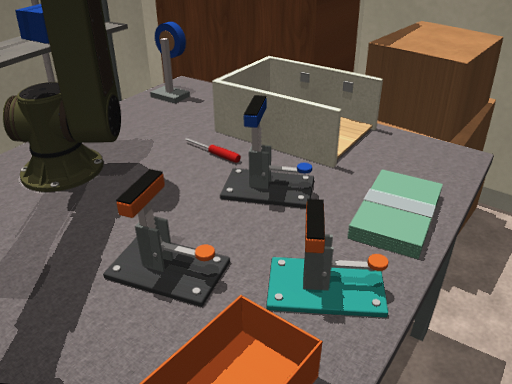

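View pics/side0.png

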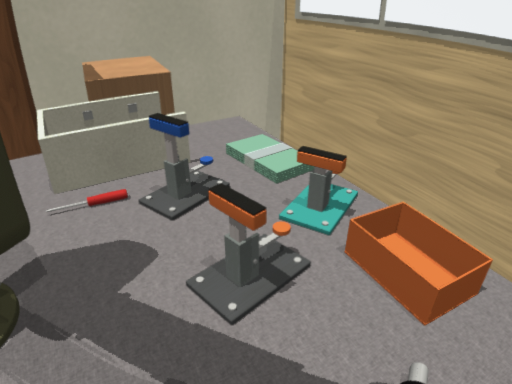

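The true orange support is the one on the dark plate (scene ~(140,190), side ~(238,207)). The one on the turquoise plate (scene ~(316,225)) is the decoy. Blue is at scene ~(256,110) and side ~(169,125), with its pad at (304,168) and (207,160). I'll enlarge these next.

```bash
python3 - <<'E'
import cv2,pickle,numpy as np
d=pickle.load(open("d0.pkl","rb"))
def c(n,x,y,w=133,h=100):
    im=d[n]["color"][y:y+h,x:x+w,::-1]
    return cv2.resize(im,None,fx=3,fy=3,interpolation=cv2.INTER_CUBIC)
# labelled: origin and scale 3
a=np.vstack([np.hstack([c("scene",95,155),c("scene",205,80)]),np.hstack([c("side",180,170),c("side",120,100)])])
cv2.imwrite("pics/crops.png",a);print(a.shape)
E
```

```text
(600, 798, 3)
```

View pics/crops.png

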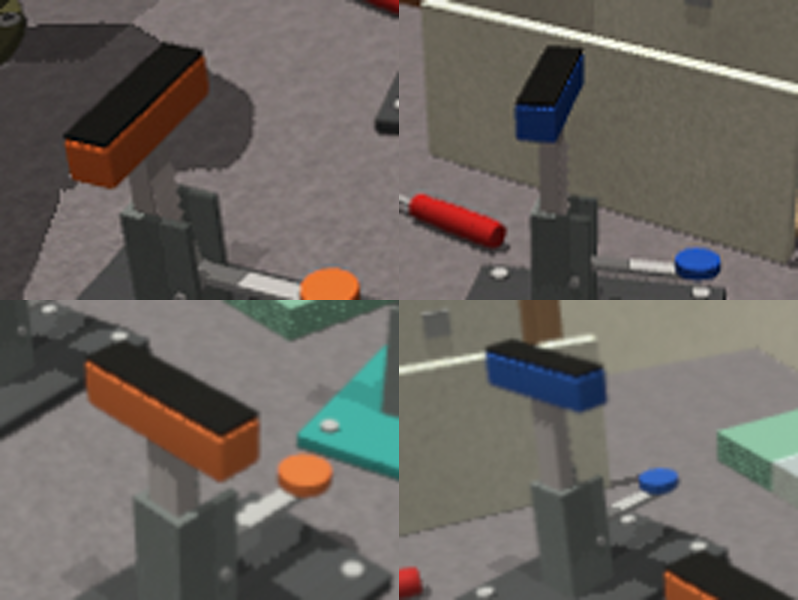

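```bash
cat > fit.py <<'E'
import cv2,pickle,numpy as np
from scipy.optimize import least_squares
def proj(s,P): return cv2.projectPoints(np.array(P,float),s["rvec"],s["tvec"],s["intrinsics"],s["dist"])[0][:,0]
def model(p):
    x,y,z,a=p; R=np.array([[np.cos(a),-np.sin(a)],[np.sin(a),np.cos(a)]])
    L=np.array([[-15,-55],[15,-55],[15,55],[-15,55],[115,0]])/1000
    return np.c_[L@R.T+[x,y],[z]*4+[.075]]
E
python3 - <<'E'
from fit import *
d=pickle.load(open("d0.pkl","rb"))
obs={"orange":{"scene":((95,155),[(66,138),(111,147),(206,52),(163,43),(330,283)]),"side":((180,170),[(220,131),(258,113),(120,43),(88,61),(305,172)])},
"blue":{"scene":((205,80),[(117,104),(154,108),(185,50),(149,45),(298,258)]),"side":((120,100),[(183,77),(206,70),(112,40),(88,47),(259,177)])}}
for k,o in obs.items():
    def f(p): return np.concatenate([(proj(d[n],model(p))-(np.array(o[n][0])+(np.array(o[n][1])+.5)/3-.5)).ravel() for n in o])
    best=min((least_squares(f,[.5,0,.19,a],loss="soft_l1") for a in np.arange(-3,3,.7)),key=lambda r:r.cost)
    print(k,best.x.round(4),best.cost,f(best.x).reshape(-1,2).round(1).tolist(),"pad",model(best.x)[4].round(4))
E
```

```text
orange [ 0.4852 -0.1309  0.1868  0.2654] 6.126784007758023 [[-0.8, -0.0], [-0.5, 0.3], [0.3, -0.5], [0.4, -0.1], [0.7, 0.2], [-0.0, 2.2], [1.2, 0.5], [0.6, -0.6], [-2.5, -0.5], [-0.8, -1.3]] pad [ 0.5962 -0.1007  0.075 ]
blue [0.4884 0.2146 0.2174 0.4016] 4.337096290196829 [[-0.6, -0.3], [1.0, -0.6], [0.2, -0.2], [-0.6, 0.6], [0.4, 0.1], [-1.4, 0.4], [0.9, -0.9], [0.7, 0.3], [-1.2, 1.1], [0.5, -0.0]] pad [0.5943 0.2596 0.075 ]
```

```bash
cat >> fit.py <<'E'
from scipy.spatial.transform import Rotation as Ro
def goto(p,yaw):
    from rig import arm
    s=arm.get_state(); R=Ro.from_euler("xyz",s["eef_rot"]); T=Ro.from_euler("xyz",[np.pi,0,yaw])
    print("t",round(s["time"],2),"F",s["contact_force"].round(1),"tcp",s["tcp_pos"].round(4),"grip",round(s["grip_width"],3),round(s["gripper_force"],1))
    print("shift mm",(R.inv().apply(np.array(p)-s["tcp_pos"])*1000).round(1),"turn",(R.inv()*T).as_rotvec().round(3))
E
python3 - <<'E'
from fit import *
d=pickle.load(open("d0.pkl","rb"))
def ray(n,u,z):
    s=d[n];R=Ro.from_rotvec(np.ravel(s["rvec"])).as_matrix();c=-R.T@np.ravel(s["tvec"])
    q=cv2.undistortPoints(np.array([[u]],float),s["intrinsics"],s["dist"])[0,0];r=R.T@[*q,1];return (c+r*(z-c[2])/r[2]).round(3)
print("box near edge",ray("scene",(335,160),0),ray("scene",(217,130),0),"decoy plate",ray("scene",(268,308),.014),ray("scene",(386,311),.014),ray("scene",(276,257),.014))
goto([.4852,-.1309,.26],-1.305)
E
```

```text
box near edge [0.586 0.45  0.   ] [0.202 0.421 0.   ] decoy plate [ 0.735 -0.108  0.014] [ 0.908 -0.002  0.014] [0.675 0.012 0.014]
t 0.1 F [ 0.4  0.  -0. ] tcp [ 0.1576 -0.5786  0.2304] grip 1.002 0.0
shift mm [-433.7  346.   -29.1] turn [ 1.000e-03  1.000e-03 -1.571e+00]
```

```bash
python3 -m pendant '[[[85,-36,29,-3,0,0,0],[85,-36,29,-3,0,0,0],[85,-36,29,-3,0,0,0],[85,-36,29,-3,0,0,0],[85,-36,29,-3,0,0,0],[85,-36,29,-3,0,0,0],[85,-36,29,-3,0,0,0],[85,-36,29,-3,0,0,0],[85,-36,29,-3,0,0,0],[85,-36,29,-3,0,0,0]]]'
python3 -m pendant '[[[85,-36,28,0,0,0,0],[85,-36,28,0,0,0,0],[85,0,0,0,0,0,-0.15],[85,0,0,0,0,0,-0.15],[85,0,0,0,0,0,-0.15],[85,0,0,0,0,0,-0.15],[85,0,0,0,0,0,-0.15],[85,0,0,0,0,0,-0.15],[85,0,0,0,0,0,-0.15],[85,0,0,0,0,0,-0.15]]]'
python3 -m pendant '[[[85,0,0,0,0,0,-0.15],[85,0,0,0,0,0,-0.15],[85,0,0,0,0,0,-0.07],[85,0,0,0,0,0,0],[85,0,0,0,0,0,0]]]'
python3 - <<'E'
from fit import *
from rig import arm
import numpy as np
goto([.4852,-.1309,.157],-1.305)
s={n:arm.snapshot(n)["color"] for n in("wrist","side")}
cv2.imwrite("pics/w1.png",np.hstack([cv2.resize(s["wrist"],(400,300)),cv2.resize(s["side"],(400,300))])[:,:,::-1])
w=arm.snapshot("wrist");pickle.dump(w,open("w1.pkl","wb"))
for z in(.17,.18,.19): print(z,proj(w,model([.4852,-.1309,z,.2654])).round(0).tolist())
E
```

```text
time: 1.1
tcp_pos: [0.4294, -0.2026, 0.2613]
eef_rot: [3.141, 0.0, -2.875]
contact_force: [0.8, -0.4, 0.3]
grip_width: 0.997
gripper_force: 0.0
time: 2.1
tcp_pos: [0.4834, -0.1315, 0.2608]
eef_rot: [3.141, 0.0, -1.67]
contact_force: [0.4, -0.3, -0.4]
grip_width: 0.996
gripper_force: 0.0
time: 2.6
tcp_pos: [0.4835, -0.1315, 0.261]
eef_rot: [3.141, 0.0, -1.308]
contact_force: [0.3, -0.1, 0.7]
grip_width: 0.994
gripper_force: 0.0
t 2.6 F [ 0.3 -0.1  0.7] tcp [ 0.4835 -0.1315  0.261 ] grip 0.994 0.0
shift mm [-1.00e-01 -1.90e+00  1.04e+02] turn [ 0.001  0.    -0.003]
0.17 [[272.0, 131.0], [232.0, 131.0], [235.0, 261.0], [270.0, 261.0], [148.0, 173.0]]
0.18 [[273.0, 132.0], [231.0, 132.0], [234.0, 267.0], [271.0, 267.0], [148.0, 173.0]]
0.19 [[274.0, 134.0], [230.0, 134.0], [233.0, 274.0], [271.0, 274.0], [148.0, 173.0]]
```

View pics/w1.png

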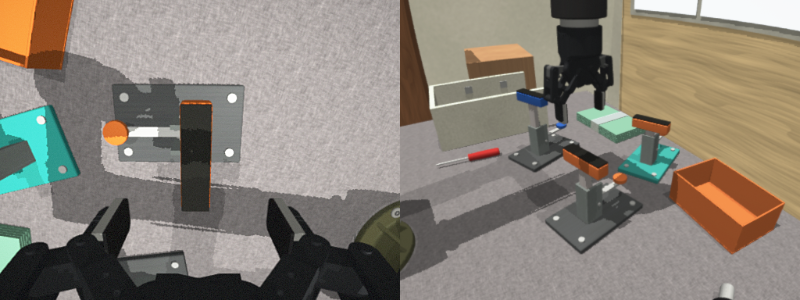

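The wrist view shows the fingers straddling the orange bar. The bar's corners are at about (233,133)–(270,269) full-res, which matches the model at z≈0.18. I'll descend and grip.

```bash
python3 -m pendant '[[[85,0,-1,30,0,0,0],[85,0,-1,30,0,0,0],[85,0,0,30,0,0,0],[85,0,0,20,0,0,0],[85,0,0,0,0,0,0],[0,0,0,0,0,0,0],[0,0,0,0,0,0,0],[0,0,0,0,0,0,0],[0,0,0,0,0,0,0],[0,0,0,0,0,0,0]]]'
python3 -m pendant '[[[0,0,0,0,0,0,0],[0,0,0,0,0,0,0],[0,0,0,0,0,0,0]]]'
```

```text
time: 3.75
tcp_pos: [0.486, -0.131, 0.1524]
eef_rot: [-3.14, -0.0, -1.306]
contact_force: [-0.4, 1.8, 3.4]
grip_width: 0.34
gripper_force: 60.5
time: 4.05
tcp_pos: [0.486, -0.131, 0.1524]
eef_rot: [-3.14, -0.001, -1.306]
contact_force: [-0.7, 1.9, 5.9]
grip_width: 0.343
gripper_force: 60.8
```

```bash
for i in 1 2 3 4 5; do :; done
python3 -m pendant '[[[0,0,0,-2,0,0,0],[0,0,0,-2,0,0,0],[0,0,0,-2,0,0,0],[0,0,0,-2,0,0,0],[0,0,0,-2,0,0,0],[0,0,0,0,0,0,0]]]'
python3 -m pendant '[[[0,0,0,-2,0,0,0],[0,0,0,-2,0,0,0],[0,0,0,-2,0,0,0],[0,0,0,-2,0,0,0],[0,0,0,-2,0,0,0],[0,0,0,0,0,0,0]]]'
python3 -m pendant '[[[0,0,0,-2,0,0,0],[0,0,0,-2,0,0,0],[0,0,0,-2,0,0,0],[0,0,0,-2,0,0,0],[0,0,0,0,0,0,0]]]'
python3 - <<'E'
from fit import *
from rig import arm
import numpy as np
ims=[]
for n,x,y in(("scene",70,120),("side",170,140)):
    s=arm.snapshot(n)
    ims.append(cv2.resize(s["color"][y:y+150,x:x+133],None,fx=3,fy=3,interpolation=cv2.INTER_CUBIC))
    for z in(.2,.21,.22,.23):
        q=proj(s,model([.486,-.131,z,.2654])); print(n,z,((q-[x,y]+.5)*3-.5).round(0)[:4].tolist())
cv2.imwrite("pics/l1.png",np.hstack(ims)[:,:,::-1])
E
```

```text
time: 4.65
tcp_pos: [0.4859, -0.131, 0.159]
eef_rot: [3.141, 0.001, -1.307]
contact_force: [7.6, -3.4, -10.1]
grip_width: 0.341
gripper_force: 60.2
time: 5.25
tcp_pos: [0.4859, -0.131, 0.169]
eef_rot: [3.141, 0.001, -1.307]
contact_force: [7.5, -3.4, -8.7]
grip_width: 0.344
gripper_force: 61.2
time: 5.75
tcp_pos: [0.4859, -0.131, 0.1771]
eef_rot: [3.141, 0.001, -1.306]
contact_force: [7.0, -3.1, -7.6]
grip_width: 0.341
gripper_force: 61.4
scene 0.2 [[135.0, 223.0], [182.0, 233.0], [280.0, 137.0], [237.0, 129.0]]
scene 0.21 [[132.0, 208.0], [179.0, 218.0], [278.0, 122.0], [235.0, 115.0]]
scene 0.22 [[129.0, 192.0], [176.0, 202.0], [277.0, 108.0], [233.0, 100.0]]
scene 0.23 [[126.0, 176.0], [173.0, 186.0], [275.0, 93.0], [231.0, 85.0]]
side 0.2 [[251.0, 205.0], [294.0, 182.0], [152.0, 110.0], [110.0, 128.0]]
side 0.21 [[251.0, 187.0], [294.0, 165.0], [151.0, 95.0], [109.0, 112.0]]
side 0.22 [[251.0, 169.0], [294.0, 147.0], [150.0, 79.0], [108.0, 96.0]]
side 0.23 [[251.0, 151.0], [295.0, 130.0], [150.0, 62.0], [107.0, 79.0]]
```

View pics/l1.png

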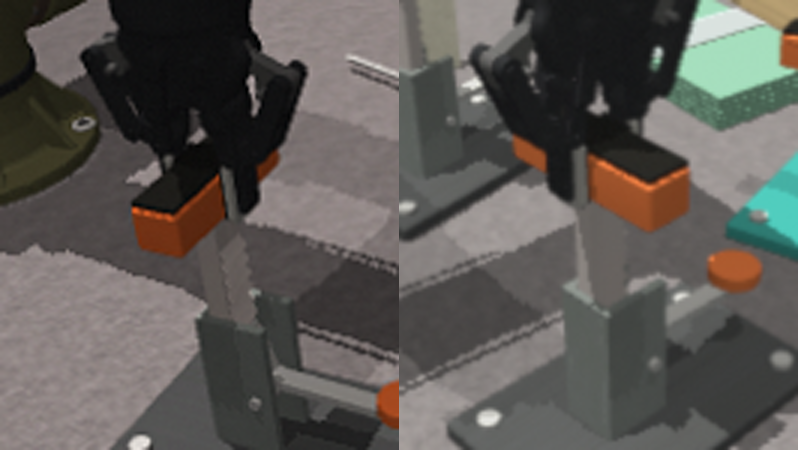

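The bar top is now at ≈0.21 (scene corner (132,207), side corner (250,183)). I'll keep lifting in small steps and feel for the end stop.

```bash
python3 -m pendant '[[[0,0,0,-2,0,0,0],[0,0,0,-2,0,0,0],[0,0,0,-2,0,0,0],[0,0,0,-2,0,0,0],[0,0,0,-2,0,0,0],[0,0,0,-2,0,0,0],[0,0,0,0,0,0,0]]]'
python3 -m pendant '[[[0,0,0,-2,0,0,0],[0,0,0,0,0,0,0]]]'
python3 -m pendant '[[[0,0,0,-2,0,0,0],[0,0,0,0,0,0,0]]]'
```

```text
time: 6.55
tcp_pos: [0.4859, -0.131, 0.1901]
eef_rot: [-3.142, 0.001, -1.306]
contact_force: [4.7, -2.3, -4.0]
grip_width: 0.342
gripper_force: 62.0
time: 6.75
tcp_pos: [0.4859, -0.131, 0.192]
eef_rot: [-3.142, 0.0, -1.306]
contact_force: [5.2, -1.6, -4.3]
grip_width: 0.346
gripper_force: 62.0
time: 6.95
tcp_pos: [0.4859, -0.131, 0.1934]
eef_rot: [3.141, 0.001, -1.306]
contact_force: [6.8, -2.5, -7.3]
grip_width: 0.345
gripper_force: 63.2
```

```bash
python3 -m pendant '[[[0,0,0,-2,0,0,0],[0,0,0,0,0,0,0]]]'
python3 -m pendant '[[[0,0,0,-2,0,0,0],[0,0,0,0,0,0,0]]]'
```

```text
time: 7.15
tcp_pos: [0.4859, -0.1309, 0.1934]
eef_rot: [3.14, 0.002, -1.307]
contact_force: [10.2, -5.9, -15.5]
grip_width: 0.342
gripper_force: 62.2
time: 7.35
tcp_pos: [0.4858, -0.1309, 0.1935]
eef_rot: [3.138, 0.002, -1.307]
contact_force: [12.5, -6.8, -22.9]
grip_width: 0.34
gripper_force: 62.3
```

The stop is reached at TCP 0.1934 (top 230). I'll back off about 5 mm below it and release.

```bash
python3 -m pendant '[[[0,0,0,3,0,0,0],[0,0,0,3,0,0,0],[0,0,0,3,0,0,0],[0,0,0,3,0,0,0],[0,0,0,1,0,0,0],[0,0,0,0,0,0,0]]]'
python3 -m pendant '[[[85,0,0,0,0,0,0],[85,0,0,0,0,0,0],[85,0,0,0,0,0,0],[85,0,0,0,0,0,0],[85,0,0,0,0,0,0],[85,0,0,0,0,0,0],[85,0,0,0,0,0,0],[85,0,0,-20,0,0,0],[85,0,0,-30,0,0,0],[85,0,0,-40,0,0,0]]]'
python3 - <<'E'
from fit import *
from rig import arm
import numpy as np
goto([.5943,.2596,.12],-1.305)
ims=[]
for n,x,y in(("scene",70,120),("side",170,140)):
    s=arm.snapshot(n)
    ims.append(cv2.resize(s["color"][y:y+150,x:x+133],None,fx=3,fy=3,interpolation=cv2.INTER_CUBIC))
    for z in(.21,.22,.23):
        q=proj(s,model([.486,-.131,z,.2654])); print(n,z,((q-[x,y]+.5)*3-.5).round(0)[:4].tolist())
cv2.imwrite("pics/l2.png",np.hstack(ims)[:,:,::-1])
E
```

```text
time: 7.95
tcp_pos: [0.4859, -0.131, 0.1853]
eef_rot: [-3.141, 0.0, -1.306]
contact_force: [5.7, -2.2, -5.3]
grip_width: 0.343
gripper_force: 64.7
time: 8.95
tcp_pos: [0.4848, -0.1309, 0.2757]
eef_rot: [3.138, 0.001, -1.306]
contact_force: [1.3, 0.3, 1.5]
grip_width: 0.991
gripper_force: 0.0
t 8.95 F [1.3 0.3 1.5] tcp [ 0.4848 -0.1309  0.2757] grip 0.991 0.0
shift mm [-348.  -208.5  155.4] turn [ 0.003  0.001 -0.001]
scene 0.21 [[132.0, 208.0], [179.0, 218.0], [278.0, 122.0], [235.0, 115.0]]
scene 0.22 [[129.0, 192.0], [176.0, 202.0], [277.0, 108.0], [233.0, 100.0]]
scene 0.23 [[126.0, 176.0], [173.0, 186.0], [275.0, 93.0], [231.0, 85.0]]
side 0.21 [[251.0, 187.0], [294.0, 165.0], [151.0, 95.0], [109.0, 112.0]]
side 0.22 [[251.0, 169.0], [294.0, 147.0], [150.0, 79.0], [108.0, 96.0]]
side 0.23 [[251.0, 151.0], [295.0, 130.0], [150.0, 62.0], [107.0, 79.0]]
```

View pics/l2.png

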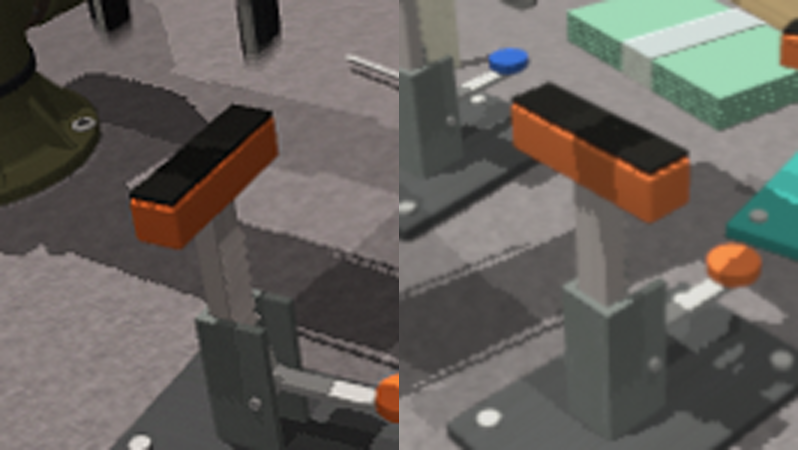

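Orange top reads ≈0.217. The images read about 3 mm low, so this is the 220 notch, and it also agrees with the stop felt at 230. Next I move above the blue pad with fingers shut.

```bash
python3 -m pendant '[[[0,-35,-21,0,0,0,0],[0,-35,-21,0,0,0,0],[0,-35,-21,0,0,0,0],[0,-35,-21,0,0,0,0],[0,-35,-21,0,0,0,0],[0,-35,-21,0,0,0,0],[0,-35,-21,0,0,0,0],[0,-35,-21,0,0,0,0],[0,-34,-20,0,0,0,0],[0,-34,-20,0,0,0,0]]]'
python3 -m pendant '[[[0,0,0,20,0,0,0],[0,0,0,20,0,0,0],[0,0,0,0,0,0,0]]]'
python3 - <<'E'
from fit import *
from rig import arm
import numpy as np
goto([.5943,.2596,.09],-1.305)
print(arm.get_state()["joint_pos"].round(2))
ims=[arm.snapshot(n) for n in("scene","wrist")]
for s in ims[1:]:
    R=Ro.from_rotvec(np.ravel(s["rvec"])).as_matrix();print("cam",-R.T@np.ravel(s["tvec"]))
    print(proj(s,model([.4884,.2146,.22,.4016])).round(0).tolist())
cv2.imwrite("pics/b1.png",np.hstack([cv2.resize(s["color"],(400,300)) for s in ims])[:,:,::-1])
E
```

```text
time: 10.05
tcp_pos: [0.5953, 0.261, 0.2761]
eef_rot: [-3.142, 0.0, -1.306]
contact_force: [1.1, -0.3, -0.3]
grip_width: -0.004
gripper_force: 0.0
time: 10.35
tcp_pos: [0.594, 0.2594, 0.2322]
eef_rot: [3.136, -0.001, -1.305]
contact_force: [-0.3, 0.3, 0.3]
grip_width: -0.0
gripper_force: 0.0
t 10.35 F [-0.3  0.3  0.3] tcp [0.594  0.2594 0.2322] grip -0.0 0.0
shift mm [ -0.3  -1.2 142.2] turn [ 0.006 -0.001 -0.   ]
[ 0.72  0.17  0.23 -0.   -1.63 -0.45]
cam [0.61650233 0.18379134 0.37735363]
[[492.0, 115.0], [436.0, 122.0], [427.0, 303.0], [474.0, 296.0], [254.0, 179.0]]
```

View pics/b1.png

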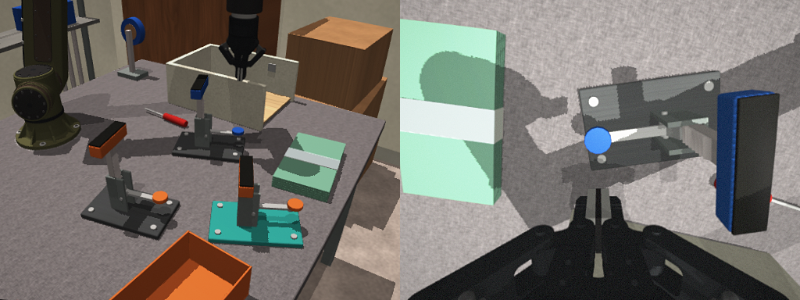

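The pad is at wrist (253,179), exactly as predicted. The head is clear to the side and the arm comes in from high up. I'll press down and hold.

```bash
python3 -m pendant '[[[0,0,0,35,0,0,0],[0,0,-1,35,0,0,0],[0,0,0,35,0,0,0],[0,0,0,35,0,0,0],[0,0,0,5,0,0,0],[0,0,0,0,0,0,0]]]'
python3 -m pendant '[[[0,0,0,8,0,0,0],[0,0,0,8,0,0,0],[0,0,0,8,0,0,0],[0,0,0,8,0,0,0],[0,0,0,4,0,0,0],[0,0,0,0,0,0,0],[0,0,0,0,0,0,0],[0,0,0,0,0,0,0],[0,0,0,0,0,0,0],[0,0,0,0,0,0,0]]]'
```

```text
time: 11.05
tcp_pos: [0.5965, 0.2592, 0.0924]
eef_rot: [-3.141, -0.001, -1.306]
contact_force: [0.0, -0.1, 0.2]
grip_width: -0.001
gripper_force: 0.0
time: 12.05
tcp_pos: [0.5962, 0.2596, 0.0556]
eef_rot: [-3.141, 0.0, -1.306]
contact_force: [2.5, 1.4, 3.1]
grip_width: 0.001
gripper_force: 1.7
```

```bash
python3 -m pendant '[[[0,0,0,4,0,0,0],[0,0,0,3,0,0,0],[0,0,0,0,0,0,0],[0,0,0,0,0,0,0],[0,0,0,0,0,0,0],[0,0,0,0,0,0,0],[0,0,0,0,0,0,0],[0,0,0,0,0,0,0],[0,0,0,0,0,0,0],[0,0,0,0,0,0,0]]]'
python3 - <<'E'
from fit import *
from rig import arm
import numpy as np
ims=[]
for n,x,y in(("scene",205,80),("side",120,100)):
    s=arm.snapshot(n)
    ims.append(cv2.resize(s["color"][y:y+120,x:x+133],None,fx=3,fy=3,interpolation=cv2.INTER_CUBIC))
    for z in(.16,.17,.18):
        q=proj(s,model([.4884,.2146,z-.0026,.4016])); print(n,z,((q-[x,y]+.5)*3-.5).round(0)[:4].tolist())
cv2.imwrite("pics/b2.png",np.hstack(ims)[:,:,::-1])
E
```

```text
time: 13.05
tcp_pos: [0.596, 0.2596, 0.0483]
eef_rot: [3.142, 0.0, -1.306]
contact_force: [2.5, 1.3, 3.4]
grip_width: 0.004
gripper_force: 1.9
scene 0.16 [[117.0, 180.0], [158.0, 183.0], [185.0, 121.0], [148.0, 118.0]]
scene 0.17 [[117.0, 167.0], [157.0, 171.0], [185.0, 110.0], [148.0, 107.0]]
scene 0.18 [[116.0, 155.0], [157.0, 158.0], [185.0, 98.0], [148.0, 95.0]]
side 0.16 [[187.0, 154.0], [215.0, 141.0], [123.0, 111.0], [94.0, 121.0]]
side 0.17 [[185.0, 142.0], [214.0, 129.0], [122.0, 99.0], [93.0, 110.0]]
side 0.18 [[184.0, 129.0], [213.0, 117.0], [120.0, 88.0], [91.0, 98.0]]
```

View pics/b2.png

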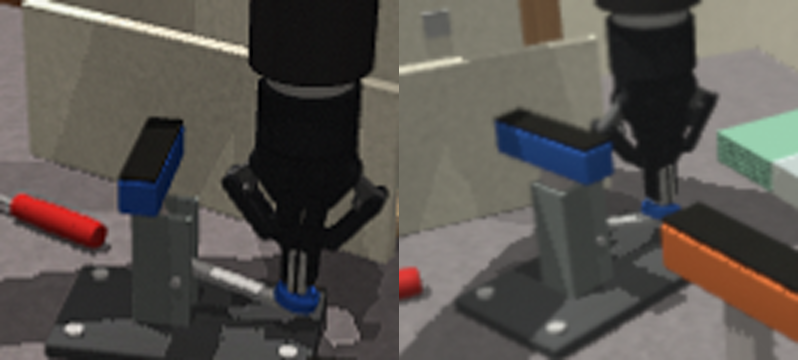

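The blue head is fully down: scene corners (118,179) and (155,184) match z=0.16. I'll hold briefly, lift straight off and check.

```bash
python3 -m pendant '[[[0,0,0,0,0,0,0],[0,0,0,0,0,0,0],[0,0,0,0,0,0,0],[0,0,0,-10,0,0,0],[0,0,0,-15,0,0,0],[0,0,0,-30,0,0,0],[0,0,0,-40,0,0,0],[0,0,0,-40,0,0,0],[0,0,0,-40,0,0,0],[0,0,0,-40,0,0,0]]]'
python3 -m pendant '[[[0,0,0,0,0,0,0],[0,0,0,0,0,0,0],[0,0,0,0,0,0,0],[0,0,0,0,0,0,0],[0,0,0,0,0,0,0]]]'
python3 - <<'E'
from rig import arm
import cv2
cv2.imwrite("pics/f.png",cv2.resize(arm.snapshot("scene")["color"],(800,600))[:,:,::-1])
E
```

```text
time: 14.15
tcp_pos: [0.5951, 0.2589, 0.2654]
eef_rot: [3.14, -0.0, -1.306]
contact_force: [0.6, 0.8, 0.5]
grip_width: 0.0
gripper_force: 0.0
time: 14.65
tcp_pos: [0.5957, 0.2593, 0.2621]
eef_rot: [3.139, -0.001, -1.306]
contact_force: [-0.1, -0.4, -0.8]
grip_width: -0.001
gripper_force: 0.0
```

View pics/f.png

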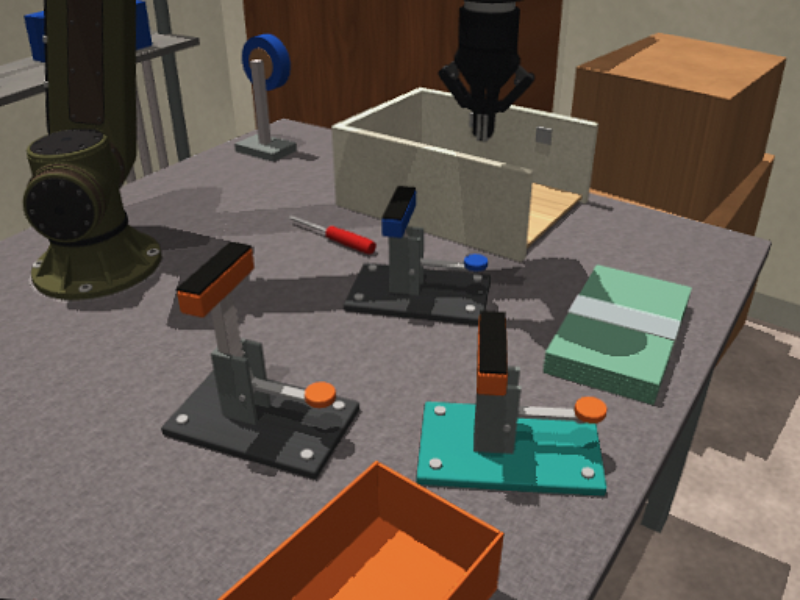

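The orange head (215,275) is still up and the blue head (400,210) is fully down. The decoy is untouched and the gripper is clear.

```bash
python3 -c "
from rig import arm
print(arm.hand_in())"
```

```text
the job is handed in; nothing more can be done
None
```

Job handed in at about 15 s: the orange support was raised to its top notch and is held there by its pawl, then the blue support was lowered all the way; the turquoise look-alike was not touched.

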